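Crib up a spring knock-out unit and test its stroke

ROBOT

A 6-joint arm with a two-finger parallel gripper is mounted at the origin on a cart in front of the work surface, level with it; the furniture and walls round the work are solid. World frame = base frame: x ahead of the robot, y to its left, z up, the work surface at z = 0. Lengths are in m, angles in rad, forces in N, time in s.
With the tool pointing down it reaches from about 0.25 to 0.725 m from the base axis. Payload 9.7 kg.
Tool frame: the origin (TCP) lies between the finger pads; the fingertips stand 8 mm ahead of it and the grasp point (between the pads) lies 11 mm behind it; z points along the fingers, y is the line along which they close (so a half turn about z gives the same grasp; the last joint's range is limited). The gripper opens to 85 mm and grips with 20 to 120 N. Pads are 22 mm wide; open, the fingers measure 114 mm over their backs; the gripper's body (76 mm by 85 mm) begins 54 mm behind the grasp point. The pads swing forward as they close: fully open they stand 13 mm farther back than shut.
Start: joints at [1.296, 0.087, 0.176, 1.66, 0, 1.571], TCP at [0.149, 0.529, 0.239] pointing down, gripper open.
Joint ranges: [-3.13, 3.13], [-0.85, 1.81], [-1.15, 1.24], [-2.2, 2.28], [-1.44, 1.52], [-3.14, 3.14]. Speed limits (rad/s): [2.22, 2.22, 2.57, 3.14, 3.14, 3.14].

INTERFACE

Orientations are given as a 3x3 rotation matrix whose columns are the frame's x, y, z axes.
In Python, from rig import manip gives the robot as it stands.
- The arm moves only by the tool arm_command, never from a script. Its argument "motion" is a list of rows, each a list of 7 numbers: the shift along the tool's x, y, z as a fraction of full scale, then the turn, a rotation vector about the tool's x, y, z as a fraction of full scale, then the closure, from -1 (fully open) to 1 (shut). In form: [[dx, dy, dz, rx, ry, rz, fingers], ...]. A call has 1 to 8 rows; each row shifts and turns the commanded pose from where the row before left it, along the tool's axes as they then stand; what a row does not reach is not made up. Full scale, the value 1, is 0.05 m for a shift and 8 degrees for a turn. A row lasts 1/10 s, in which the tool goes at most 50 mm and 8.59 degrees, less where a joint would pass 70% of its speed; a pose out of reach is approached as far as the arm can. A call with a number of a shift or a turn outside -1 to 1 is refused whole. A call with a gripper value outside its range is refused whole. The fingers move at their own pace and stop on an object; "newtons" is the grip in N (left out, the last holds). Time passes only in rows, so rows that do not move let the fingers close. It gives the time, the measured TCP pose, the force, the opening and the grip force at its end, in the units of the state.
- manip.state(): the state, without advancing time (a new reading comes with each control period).
- manip.grab_frame(name): name is "side" or "top" or "wrist"; returns a dict with "pixels" (480x640x3 uint8, red, green, blue), "fx", "fy", "cx", "cy" (pixels), "position" and "orientation" of the camera in the world. Camera axes: x right, y down, z forward; pixel columns grow to the right and rows downward; lengths in m; the calibration is good to about 2 mm. A picture is of the moment at which its call begins. There is no depth.
- manip.finish_job(): hands the job in; it is judged then, once.
The state is a dict: "time": time; "qpos": joint angles; "joint_vel": joint speeds; "effort": joint torques, N m; "ee_pos": TCP position; "orientation": TCP orientation; "wrist_force": force on the tool from outside, world axes, zero at the start; "ft_torque": the same for the moment, N m; "finger_gap": finger opening in m; "grip_force": force on a finger pad.
Only numpy, scipy, OpenCV 4.12 (cv2) and the standard library are available. Lean on these libraries where they do the work, as an engineer would, in place of code of your own. Each camera call takes 0.05 s, during which the arm holds its last target. There are 200 camera calls.

TASK

Finish the half-built packing crib and use it to try the stroke of the knock-out unit: lay one spare slat beside the lone crosswise one to complete the second layer, then the other two crosswise on those as the third, each pair spaced and centred like the bottom pair so that a square well stays open down the middle. Stand the unit on the crib with its flange flat on the top pair and its nose hanging in the well, let go, then press its red head fully down to its stop and let it come back up. Keep the unit upright, leave the crib standing square, and leave the tools on the bench where they lie.

Things in the scene. Friction and masses are not known exactly. Their poses are not given: they have to be found in the camera images.
- base_1: Hardwood packing slat, 130 x 20 x 20 mm, both ends dipped in blue paint. Origin: centre of its underside; x along its length, z up. First slat of the bottom layer, lying on the bench.
- base_2: Hardwood packing slat, 130 x 20 x 20 mm, both ends dipped in blue paint. Origin: centre of its underside; x along its length, z up. Second slat of the bottom layer, lying on the bench parallel to base_1 at 76 mm between centre lines (56 mm clear gap), on base_1's +y side.
- cross_1: Hardwood packing slat, 130 x 20 x 20 mm, both ends dipped in blue paint. Origin: centre of its underside; x along its length, z up. First slat of the second layer, lying crosswise on base_1 and base_2 (underside 20 mm above the bench), 38 mm from the crib's centre on its +x side.
- crib_centre (a point): Point on the bench midway between base_1 and base_2, the centre of the crib to build (not a visible mark; 38 mm from base_1's origin). x along the bottom slats, y across them, z up. It goes with base_1.
- slat_1: Hardwood packing slat, 130 x 20 x 20 mm, both ends dipped in blue paint. Origin: centre of its underside; x along its length, z up. Spare, lying on the bench, about 70 mm from slat_2 and parallel to it.
- slat_2: Hardwood packing slat, 130 x 20 x 20 mm, both ends dipped in blue paint. Origin: centre of its underside; x along its length, z up. Spare, lying on the bench beside slat_1.
- slat_3: Hardwood packing slat, 130 x 20 x 20 mm, both ends dipped in blue paint. Origin: centre of its underside; x along its length, z up. Spare, lying lengthwise on top of slat_1.
- knock_out: Spring knock-out (ejector) unit, 0.66 kg, standing on its nose. Origin: nose end, z up its axis. From there up: nose dia 36 mm, 0-30; aluminium flange dia 98, 30-38; grey barrel dia 44, 38-80 (grip here from above); bare rod; red mushroom head dia 38, 100-112. Pressing the head drives a 14 mm rod 16 mm out of the nose: it needs 46 mm free below the flange (three layers give 60).
- head_top (a point): Top centre of the red head of the knock-out unit, where it is pressed.
- plunger (a joint): Travel of the red head: 0 up (at rest), grows as it is pressed, 0.018 m at its stop. The spring takes 3 N to start and 7 N at the stop, and pushes it back up.
- caliper: Bystander: steel caliper lying on the bench, 230 x 76 x 12 mm.
- dial_gauge: Bystander: dial gauge lying on the bench, 114 x 56 x 19 mm.
- spanner_19: Bystander: spanner lying on the bench, 225 x 40 x 10 mm.
There are look-alikes about, which are no part of the job. There is more than one size of the knock_out; the one meant has the size given above.

How it is judged:
On the way, in this order (a step that is already met when the one before it is completed fails the run):
1. a second slat lies crosswise on the bottom pair, across the centre from the one already there (((z of cross_1 in the frame of crib_centre between 0.016 and 0.024 m and x of cross_1 in the frame of crib_centre between -0.05 and -0.026 m and y of cross_1 in the frame of crib_centre between -0.018 and 0.018 m and angle between the x axis of cross_1 and the y axis of crib_centre, either way round below 0.17 rad and angle between cross_1's own z axis and vertical below 0.06 rad) or (z of slat_1 in the frame of crib_centre between 0.016 and 0.024 m and x of slat_1 in the frame of crib_centre between -0.05 and -0.026 m and y of slat_1 in the frame of crib_centre between -0.018 and 0.018 m and angle between the x axis of slat_1 and the y axis of crib_centre, either way round below 0.17 rad and angle between slat_1's own z axis and vertical below 0.06 rad) or (z of slat_2 in the frame of crib_centre between 0.016 and 0.024 m and x of slat_2 in the frame of crib_centre between -0.05 and -0.026 m and y of slat_2 in the frame of crib_centre between -0.018 and 0.018 m and angle between the x axis of slat_2 and the y axis of crib_centre, either way round below 0.17 rad and angle between slat_2's own z axis and vertical below 0.06 rad) or (z of slat_3 in the frame of crib_centre between 0.016 and 0.024 m and x of slat_3 in the frame of crib_centre between -0.05 and -0.026 m and y of slat_3 in the frame of crib_centre between -0.018 and 0.018 m and angle between the x axis of slat_3 and the y axis of crib_centre, either way round below 0.17 rad and angle between slat_3's own z axis and vertical below 0.06 rad)) and ((z of cross_1 in the frame of crib_centre between 0.016 and 0.024 m and x of cross_1 in the frame of crib_centre between 0.026 and 0.05 m and y of cross_1 in the frame of crib_centre between -0.018 and 0.018 m and angle between the x axis of cross_1 and the y axis of crib_centre, either way round below 0.17 rad and angle between cross_1's own z axis and vertical below 0.06 rad) or (z of slat_1 in the frame of crib_centre between 0.016 and 0.024 m and x of slat_1 in the frame of crib_centre between 0.026 and 0.05 m and y of slat_1 in the frame of crib_centre between -0.018 and 0.018 m and angle between the x axis of slat_1 and the y axis of crib_centre, either way round below 0.17 rad and angle between slat_1's own z axis and vertical below 0.06 rad) or (z of slat_2 in the frame of crib_centre between 0.016 and 0.024 m and x of slat_2 in the frame of crib_centre between 0.026 and 0.05 m and y of slat_2 in the frame of crib_centre between -0.018 and 0.018 m and angle between the x axis of slat_2 and the y axis of crib_centre, either way round below 0.17 rad and angle between slat_2's own z axis and vertical below 0.06 rad) or (z of slat_3 in the frame of crib_centre between 0.016 and 0.024 m and x of slat_3 in the frame of crib_centre between 0.026 and 0.05 m and y of slat_3 in the frame of crib_centre between -0.018 and 0.018 m and angle between the x axis of slat_3 and the y axis of crib_centre, either way round below 0.17 rad and angle between slat_3's own z axis and vertical below 0.06 rad))), for 0.2 s.
2. the other two slats lie crosswise on the second layer, as the third layer (all of step 1 and ((z of cross_1 in the frame of crib_centre between 0.036 and 0.044 m and y of cross_1 in the frame of crib_centre between -0.05 and -0.026 m and x of cross_1 in the frame of crib_centre between -0.018 and 0.018 m and angle between the x axis of cross_1 and the x axis of crib_centre, either way round below 0.17 rad and angle between cross_1's own z axis and vertical below 0.06 rad) or (z of slat_1 in the frame of crib_centre between 0.036 and 0.044 m and y of slat_1 in the frame of crib_centre between -0.05 and -0.026 m and x of slat_1 in the frame of crib_centre between -0.018 and 0.018 m and angle between the x axis of slat_1 and the x axis of crib_centre, either way round below 0.17 rad and angle between slat_1's own z axis and vertical below 0.06 rad) or (z of slat_2 in the frame of crib_centre between 0.036 and 0.044 m and y of slat_2 in the frame of crib_centre between -0.05 and -0.026 m and x of slat_2 in the frame of crib_centre between -0.018 and 0.018 m and angle between the x axis of slat_2 and the x axis of crib_centre, either way round below 0.17 rad and angle between slat_2's own z axis and vertical below 0.06 rad) or (z of slat_3 in the frame of crib_centre between 0.036 and 0.044 m and y of slat_3 in the frame of crib_centre between -0.05 and -0.026 m and x of slat_3 in the frame of crib_centre between -0.018 and 0.018 m and angle between the x axis of slat_3 and the x axis of crib_centre, either way round below 0.17 rad and angle between slat_3's own z axis and vertical below 0.06 rad)) and ((z of cross_1 in the frame of crib_centre between 0.036 and 0.044 m and y of cross_1 in the frame of crib_centre between 0.026 and 0.05 m and x of cross_1 in the frame of crib_centre between -0.018 and 0.018 m and angle between the x axis of cross_1 and the x axis of crib_centre, either way round below 0.17 rad and angle between cross_1's own z axis and vertical below 0.06 rad) or (z of slat_1 in the frame of crib_centre between 0.036 and 0.044 m and y of slat_1 in the frame of crib_centre between 0.026 and 0.05 m and x of slat_1 in the frame of crib_centre between -0.018 and 0.018 m and angle between the x axis of slat_1 and the x axis of crib_centre, either way round below 0.17 rad and angle between slat_1's own z axis and vertical below 0.06 rad) or (z of slat_2 in the frame of crib_centre between 0.036 and 0.044 m and y of slat_2 in the frame of crib_centre between 0.026 and 0.05 m and x of slat_2 in the frame of crib_centre between -0.018 and 0.018 m and angle between the x axis of slat_2 and the x axis of crib_centre, either way round below 0.17 rad and angle between slat_2's own z axis and vertical below 0.06 rad) or (z of slat_3 in the frame of crib_centre between 0.036 and 0.044 m and y of slat_3 in the frame of crib_centre between 0.026 and 0.05 m and x of slat_3 in the frame of crib_centre between -0.018 and 0.018 m and angle between the x axis of slat_3 and the x axis of crib_centre, either way round below 0.17 rad and angle between slat_3's own z axis and vertical below 0.06 rad))), for 0.2 s.
3. the knock-out unit stands upright on the crib, flange on the top pair, nose in the well, and is let go (all of step 2 and z of knock_out in the frame of crib_centre between 0.025 and 0.035 m and horizontal distance between knock_out and crib_centre below 0.02 m and angle between knock_out's own z axis and vertical below 0.06 rad and contact force between the fingers and knock_out below 0.2 N), for 0.2 s.
4. with the unit on the crib, its head is pressed down to its stop (z of knock_out in the frame of crib_centre between 0.025 and 0.035 m and horizontal distance between knock_out and crib_centre below 0.02 m and angle between knock_out's own z axis and vertical below 0.06 rad and value of joint plunger above 0.0165 m), for 0.1 s.
At the end, for the whole second after the job is handed in: Three crosswise layers of two flat slats, centre lines 38 +-12 mm from the crib's centre (bottom pair 64 to 88 mm apart), centred +-18 mm lengthwise, square within 10 deg; unit upright on the top pair within 20 mm of the centre (height +-5 mm, 3.4 deg), head up within 2 mm, all at rest (all of step 2 and y of base_2 in the frame of base_1 between 0.064 and 0.088 m and x of base_2 in the frame of base_1 between -0.018 and 0.018 m and angle between the x axis of base_2 and the x axis of base_1, either way round below 0.17 rad and z of knock_out in the frame of crib_centre between 0.025 and 0.035 m and horizontal distance between knock_out and crib_centre below 0.02 m and angle between knock_out's own z axis and vertical below 0.06 rad and linear speed of each of cross_1, slat_1, slat_2, slat_3, knock_out below 0.02 m/s and value of joint plunger below 0.002 m); the robot touches nothing.
It fails at once if the knock-out unit is tipped over (more than 30 degrees) (angle between knock_out's own z axis and vertical above 0.52 rad).
It fails at once if the caliper is moved more than 30 mm (distance of caliper from where it was at the start of the episode above 0.03 m).
It fails at once if the dial gauge is moved more than 30 mm (distance of dial_gauge from where it was at the start of the episode above 0.03 m).
It fails at once if the spanner is moved more than 30 mm (distance of spanner_19 from where it was at the start of the episode above 0.03 m).
It also fails if it takes over 72 s, if anything falls off the work surface, if the arm or the gripper's body presses on something with over 40 N, if the wrist force passes 120 N, or if a joint passes its speed limit or range.

## Working session

There is one attempt and no reset: what is moved stays moved. The work goes in short steps, Python scripts to look and compute and a tool call to move; the robot and the scene stay as the last step left them, time stands still between calls to the robot, and variables do not carry over. Pictures are saved under pics/ and viewed, at most 10 in all, crops included, and the job is handed in when it is done.

Besides the shell and the picture viewer there is one more tool, called after ">>>" as name(argument=value, ...), one argument or row to a line, values as JSON. arm_command: Moves the arm, as the interface text tells. Its arguments: {"type":"object","properties":{"motion":{"type":"array","items":{"type":"array","items":{"type":"number","minimum":-1,"maximum":1}}},"newtons":{"type":"number"}},"required":["motion"]}

```bash
mkdir -p pics
cat > h.py <<'E'
import numpy as np, cv2
from rig import manip
def grab(n,save=None):
    f=manip.grab_frame(n); 
    if save: cv2.imwrite('pics/'+save,f['pixels'][:,:,::-1])
    return f
def ray(f,u,v):
    d=np.array([(u-f['cx'])/f['fx'],(v-f['cy'])/f['fy'],1.]);R=np.array(f['orientation']);return np.array(f['position']),R@d
def plane(f,u,v,z):
    p,d=ray(f,u,v);return p+d*(z-p[2])/d[2]
def proj(f,P):
    R=np.array(f['orientation']);q=R.T@(np.array(P)-np.array(f['position']));return f['fx']*q[0]/q[2]+f['cx'],f['fy']*q[1]/q[2]+f['cy']
E
python3 - <<'E'
from h import *
np.set_printoptions(precision=3,suppress=True)
for n in('top','side','wrist'):
    f=grab(n,n+'0.png');print(n,f['fx'],f['cx'],f['cy'],np.array(f['position']),np.array(f['orientation']).tolist())
    np.savez('pics/'+n+'0.npz',**f)
s=manip.state();print(s)
E
```

```text
top 449.7360260289623 319.7055519355578 238.5786634612723 [0.433 0.433 1.005] [[-0.014081465640680467, -0.9926601143450896, 0.12011498538402263], [-0.9998935894643233, 0.014437216843688204, 0.0020920128966299776], [-0.0038107838513456644, -0.12007274527636136, -0.9927577820235087]]
side 591.3905304175227 310.3055962118705 234.93096560849767 [0.833 0.851 1.086] [[-0.8425270970953063, 0.4786262365225649, -0.24711336744984605], [0.538628055751478, 0.7530989477130972, -0.3777853789002546], [0.005282822876038883, -0.45139661126959285, -0.8923077894520415]]
wrist 386.8413729648835 317.6660538463168 234.2242131926052 [0.075 0.549 0.373] [[0.27051936803715065, 0.9188840097859208, 0.28717842550673506], [0.962714046555359, -0.258502803798968, -0.07973684840196273], [0.0009675131967765028, 0.2980410659419588, -0.9545525584955468]]
{'time': 0.15, 'qpos': array([1.296, 0.087, 0.175, 1.66 , 0.   , 1.571]), 'joint_vel': array([ 0.001, -0.001,  0.003,  0.002, -0.002,  0.   ]), 'effort': array([ -0.   , -52.076,  46.505,   0.014,   0.   ,   0.   ]), 'ee_pos': array([0.149, 0.529, 0.239]), 'orientation': array([[-0.962,  0.271, -0.   ],
       [ 0.271,  0.962, -0.001],
       [ 0.   , -0.001, -1.   ]]), 'wrist_force': array([ 0.176, -0.423,  0.726]), 'ft_torque': array([0.019, 0.005, 0.02 ]), 'grip_force': 0.0, 'finger_gap': 0.08552984354349075}
```

View pics/top0.png

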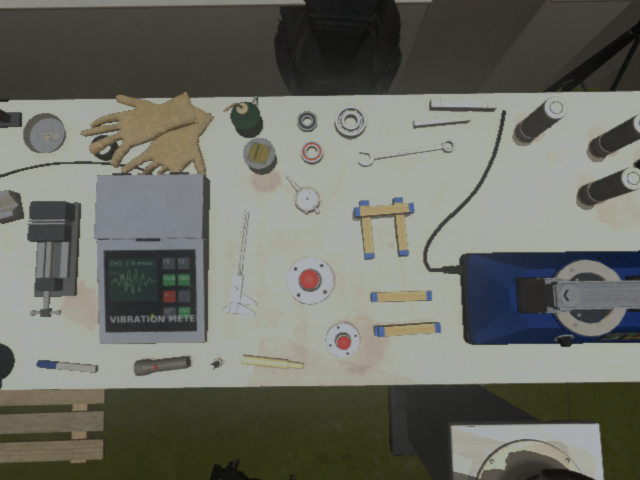

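View pics/side0.png

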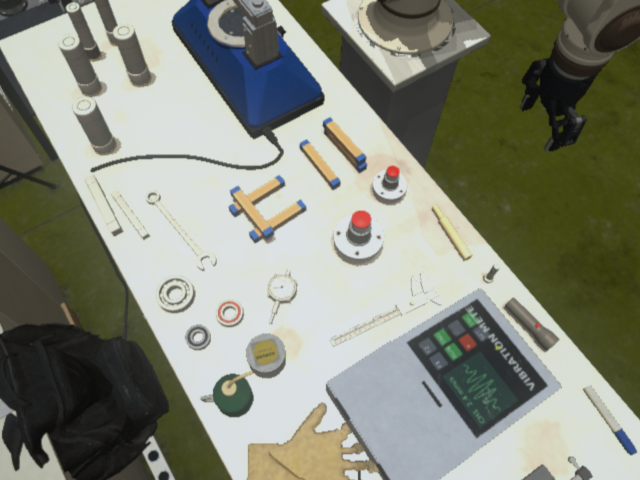

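Top view: the crib is near (385,228), with its lone crosswise slat at (384,211). The spare slats are at (401,296), and stacked at (407,329). The large unit is at (311,280), and a small look-alike is at (343,341). The side view agrees: crib (265,208), spares (320,163) and (345,143), large unit (360,232).

```bash
cat > seg.py <<'E'
from h import *
np.set_printoptions(precision=4,suppress=True)
A=[]
for n,(x0,x1,y0,y1) in {'top':(340,450,190,350),'side':(220,380,105,250)}.items():
    f=dict(np.load(f'pics/{n}0.npz')); im=f['pixels']; hsv=cv2.cvtColor(im,cv2.COLOR_RGB2HSV)
    H,S,V=[hsv[...,i].astype(int) for i in range(3)]
    wood=(H>8)&(H<28)&(S>70); blue=(H>100)&(H<125)&(S>110)
    roi=np.zeros(H.shape,bool); roi[y0:y1,x0:x1]=1
    for nm,m,mn in(('wood',wood,60),('blue',blue,12),('all',wood|blue,100)):
        N,L,st,c=cv2.connectedComponentsWithStats((m&roi).astype(np.uint8))
        for i in range(1,N):
            if st[i,4]>mn: print(n,nm,st[i],c[i].round(1),end=' ')
            if st[i,4]>mn: print('w0',plane(f,*c[i],.02)[:2])
    red=((H<8)|(H>172))&(S>150)&(V>90)
    N,L,st,c=cv2.connectedComponentsWithStats(red.astype(np.uint8))
    for i in range(1,N):
        if st[i,4]>80: print(n,'red',st[i],c[i].round(1))
    A.append(cv2.resize(im[y0:y1,x0:x1],None,fx=400/(x1-x0),fy=400/(x1-x0),interpolation=cv2.INTER_CUBIC))
h=max(a.shape[0] for a in A)
cv2.imwrite('pics/crop.png',np.hstack([np.pad(a,((0,h-a.shape[0]),(0,0),(0,0))) for a in A])[:600,:,::-1])
E
python3 seg.py
```

```text
top wood [ 360  203   49   50 1014] [383.9 223. ] w0 [0.5847 0.2923]
top wood [378 291  48  11 404] [401.7 296.2] w0 [0.4236 0.2587]
top wood [385 323  50  13 448] [409.4 329. ] w0 [0.3533 0.2445]
top blue [394 198   8   4  24] [397.4 199.8] w0 [0.6367 0.2605]
top blue [360 201   8   4  24] [363.7 202.6] w0 [0.6314 0.3358]
top blue [410 204   4   8  26] [411.2 207.7] w0 [0.6183 0.2306]
top blue [355 208   4   8  30] [356.5 211.7] w0 [0.6109 0.3523]
top blue [400 251   8   4  32] [403.5 252.5] w0 [0.5186 0.2513]
top blue [365 254   9   4  31] [369.1 255.5] w0 [0.513  0.3269]
top blue [372 293   4   8  29] [373.5 296.9] w0 [0.423  0.3198]
top blue [427 292   4   8  28] [428.7 295.2] w0 [0.4248 0.2   ]
top blue [436 323   4   9  35] [437.5 327.1] w0 [0.3565 0.1841]
top blue [375 327   3   8  21] [375.9 330.9] w0 [0.3504 0.3168]
top blue [379 327   5   9  40] [380.8 331.2] w0 [0.3496 0.3061]
top all [ 360  203   49   50 1014] [383.9 223. ] w0 [0.5847 0.2923]
top all [378 291  48  11 404] [401.7 296.2] w0 [0.4236 0.2587]
top all [385 323  50  13 448] [409.4 329. ] w0 [0.3533 0.2445]
side 
[... 668 characters left out ...]
   8   6  25] [234.4 189.5] w0 [0.6148 0.2235]
side blue [298 201   7   7  27] [301. 204.] w0 [0.5153 0.3281]
side blue [230 205   7   8  34] [232.7 208.6] w0 [0.6402 0.2617]
side blue [263 228  10   8  40] [267.4 231.2] w0 [0.6066 0.3452]
side blue [250 231   8   8  37] [253.3 234.5] w0 [0.6345 0.3366]
side all [235 105  66  21 795] [262.9 112.2] w0 [0.461  0.0802]
side all [324 118  41  50 699] [342.9 142.1] w0 [0.3543 0.2449]
side all [301 140  35  43 458] [317.8 161.4] w0 [0.4284 0.2581]
side all [ 233  176   68   61 1214] [263.3 206.2] w0 [0.584  0.2908]
side red [387 166  12  11 104] [392.5 171. ]
side red [352 211  18  17 228] [360.8 218.8]
side red [461 336  14  11  87] [467.4 341. ]
```

View pics/crop.png

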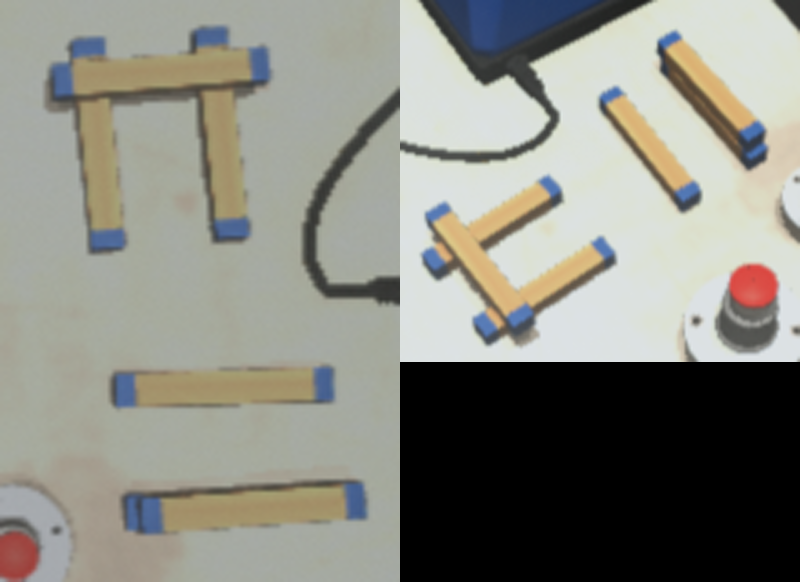

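The crop shows the crib ends, slat_2 alone and slat_3 on slat_1 (shifted about 10 mm toward the right in the top view). Next I triangulate the ends and heads and size the flanges.

```bash
cat >> h.py <<'E'
def tri(fs,uvs):
    A=np.zeros((3,3));b=np.zeros(3)
    for f,uv in zip(fs,uvs):
        p,d=ray(f,*uv);d=d/np.linalg.norm(d);M=np.eye(3)-np.outer(d,d);A+=M;b+=M@p
    return np.linalg.solve(A,b)
def go(pos,yaw):
    """yaw (deg) of tool y line in world, modulo 180; prints tool-axis units"""
    s=manip.state();R=s['orientation'];p=s['ee_pos'];d=(R.T@(np.array(pos)-p))/.05
    cur=np.degrees(np.arctan2(R[1,1],R[0,1]));dw=(yaw-cur+90)%180-90
    a=np.radians(-dw);Rz=np.array([[np.cos(a),-np.sin(a),0],[np.sin(a),np.cos(a),0],[0,0,1]])
    np.set_printoptions(precision=3,suppress=True)
    print('t',s['time'],'tcp',p,'shift before turn',d,'shift after turn',Rz.T@d,'turn units',-dw/8,'tilt z',R[:,2],'gap',s['finger_gap'],'F',s['wrist_force'],'grip',s['grip_force'],'q6',s['qpos'][5])
E
python3 - <<'E'
from h import *
np.set_printoptions(precision=4,suppress=True)
t=dict(np.load('pics/top0.npz'));s=dict(np.load('pics/side0.npz'))
pairs={'b1+':((397.4,199.8),(232.7,208.6)),'b1-':((403.5,252.5),(279.9,179.1)),'b2+':((363.7,202.6),(253.3,234.5)),'b2-':((369.1,255.5),(301,204)),
'c_r':((411.2,207.7),(234.4,189.5)),'c_l':((356.5,211.7),(267.4,231.2)),'s2l':((373.5,296.9),(334.7,181.7)),'s2r':((428.7,295.2),(303.9,142.6)),
's3r':((437.5,327.1),(327.2,120.5)),'s3l':((380.8,331.2),(360.5,157.4)),'s1l':((375.9,330.9),(361.9,165.3))}
for k,(a,b) in pairs.items(): print(k,tri((t,s),(a,b)),'top@.04',plane(t,*a,.04)[:2],'side@.04',plane(s,*b,.04)[:2])
for n,f,bx in(('top',t,[(280,345,250,310),(320,365,318,362)]),('side',s,[(325,392,200,266),(368,412,160,206)])):
    hsv=cv2.cvtColor(f['pixels'],cv2.COLOR_RGB2HSV);H,S,V=[hsv[...,i].astype(int) for i in range(3)]
    for x0,x1,y0,y1 in bx:
        sub=np.zeros(H.shape,np.uint8);w=((H<8)|(H>172))&(S>120);sub[y0:y1,x0:x1]=w[y0:y1,x0:x1]
        ys,xs=np.nonzero(sub);print(n,'red',xs.mean(),ys.mean(),xs.min(),xs.max(),ys.min(),ys.max())
        g=cv2.cvtColor(f['pixels'],cv2.COLOR_RGB2GRAY);e=cv2.Canny(g,40,110)[y0:y1,x0:x1]
        ys,xs=np.nonzero(e);hull=cv2.convexHull(np.stack([xs+x0,ys+y0],1).astype(np.float32));el=cv2.fitEllipse(hull);print(n,'flange ellipse',el)
        print('  centre at .038',plane(f,*el[0],.038)[:2])
E
```

```text
b1+ [0.6385 0.2588 0.0134] top@.04 [0.6324 0.264 ] side@.04 [0.6438 0.2728]
b1- [0.5192 0.2502 0.0153] top@.04 [0.5169 0.2549] side@.04 [0.5266 0.2639]
b2+ [0.633  0.3347 0.0148] top@.04 [0.6273 0.3377] side@.04 [0.6382 0.3461]
b2- [0.5137 0.3262 0.0155] top@.04 [0.5115 0.3291] side@.04 [0.5213 0.3379]
c_r [0.6167 0.2323 0.0332] top@.04 [0.6145 0.2346] side@.04 [0.6188 0.2352]
c_l [0.6091 0.3528 0.0343] top@.04 [0.6074 0.3539] side@.04 [0.6108 0.3548]
s2l [0.4235 0.3186 0.0149] top@.04 [0.4231 0.3221] side@.04 [0.4338 0.3303]
s2r [0.4254 0.1985 0.016 ] top@.04 [0.425  0.2047] side@.04 [0.435  0.2125]
s3r [0.358  0.1877 0.0359] top@.04 [0.358  0.1891] side@.04 [0.3601 0.19  ]
s3l [0.3514 0.3077 0.036 ] top@.04 [0.3512 0.3088] side@.04 [0.3539 0.3092]
s1l [0.3506 0.3154 0.0147] top@.04 [0.352  0.3191] side@.04 [0.3628 0.3273]
top red 308.8656126482214 278.9841897233202 300 317 270 288
top flange ellipse ((311.7978515625, 281.38531494140625), (45.98802185058594, 50.71291732788086), 50.765785217285156)
  centre at .038 [0.4578 0.453 ]
top red 343.5 342.5 338 349 337 348
top flange ellipse ((343.2061767578125, 336.97222900390625), (33.508670806884766, 36.7236328125), 119.81466674804688)
  centre at .038 [0.3402 0.3882]
side red 360.8631178707224 219.0 352 370 211 227
side flange ellipse ((363.3921813964844, 233.0275421142578), (54.337242126464844, 74.01904296875), 43.79072189331055)
  centre at .038 [0.4513 0.4598]
side red 392.42105263157896 171.09649122807016 387 398 166 176
side flange ellipse ((389.7815246582031, 185.5249481201172), (37.003028869628906, 40.44050979614258), 26.5610294342041)
  centre at .038 [0.3416 0.3984]
```

>>> arm_command(
  motion=[
    [-0.42,-0.23,0.1,0,0,0,-1],
    [-0.8,-0.44,0.15,0,0,0,-1],
    [-0.85,-0.46,0.15,0,0,0,-1],
    [-0.85,-0.46,0.15,0,0,0,-1],
    [-0.85,-0.46,0.15,0,0,0,-1],
    [-0.85,-0.46,0.15,0,0,0,-1],
    [-0.85,-0.46,0.15,0,0,0,-1],
    [-0.8,-0.44,0.15,0,0,0,-1],
  ],
)

```text
time: 0.95
ee_pos: [0.4058, 0.2784, 0.1814]
orientation: [[-0.962, 0.272, 0.0], [0.272, 0.962, 0.0], [-0.0, 0.0, -1.0]]
wrist_force: [0.1, 1.0, -0.8]
finger_gap: 0.0851
grip_force: 0.0
```

>>> arm_command(
  motion=[
    [-0.5,-0.31,0.2,0,0,0.5,-1],
    [0,0,0.2,0,0,1,-1],
    [0,0,0.2,0,0,1,-1],
    [0,0,0.2,0,0,1,-1],
    [0,0,0.2,0,0,1,-1],
    [0,0,0,0,0,1,-1],
    [0,0,0,0,0,1,-1],
    [0,0,0,0,0,1,-1],
  ],
)

```text
time: 1.75
ee_pos: [0.4244, 0.2584, 0.1314]
orientation: [[-0.241, 0.971, -0.001], [0.971, 0.241, -0.0], [-0.0, -0.001, -1.0]]
wrist_force: [0.6, -0.7, 0.1]
finger_gap: 0.0856
grip_force: 0.0
```

>>> arm_command(
  motion=[
    [0,0,0,0,0,1,-0.4],
    [0,0,0,0,0,0.67,-0.4],
    [0,0,0,0,0,0,-0.4],
  ],
)

```text
time: 2.05
ee_pos: [0.4244, 0.2584, 0.1315]
orientation: [[-0.014, 1.0, -0.0], [1.0, 0.014, -0.0], [-0.0, -0.0, -1.0]]
wrist_force: [0.2, -0.1, -0.7]
finger_gap: 0.0597
grip_force: 0.0
```

Run:
```python
from h import *
go((.4245,.2586,.011),.9)
f=grab('wrist','w1.png')
s=manip.state();R=s['orientation'];print('cam in tool',R.T@(np.array(f['position'])-s['ee_pos']))
for n,P in dict(b1=(.5789,.2545,.02),b2=(.5734,.3305,.02),s2l=(.4235,.3186,.02),s2r=(.4254,.1985,.02),s3l=(.3514,.3077,.04)).items(): print(n,proj(f,P))
```

```text
t 2.05 tcp [0.424 0.258 0.132] shift before turn [0.005 0.002 2.411] shift after turn [0.005 0.002 2.411] turn units -0.009609597494712574 tilt z [-0. -0. -1.] gap 0.05970989409779616 F [ 0.15  -0.063 -0.68 ] grip 0.0 q6 2.1032989734713365
cam in tool [ 0.076 -0.001 -0.134]
b1 (np.float64(549.9191411179451), np.float64(242.31622635474525))
b2 (np.float64(565.0214869939535), np.float64(124.11552246839362))
s2l (np.float64(319.22555587659986), np.float64(140.2821746647096))
s2r (np.float64(319.1266275505656), np.float64(313.90548178251123))
s3l (np.float64(193.98673846078748), np.float64(159.99563648697816))
```

View pics/w1.png

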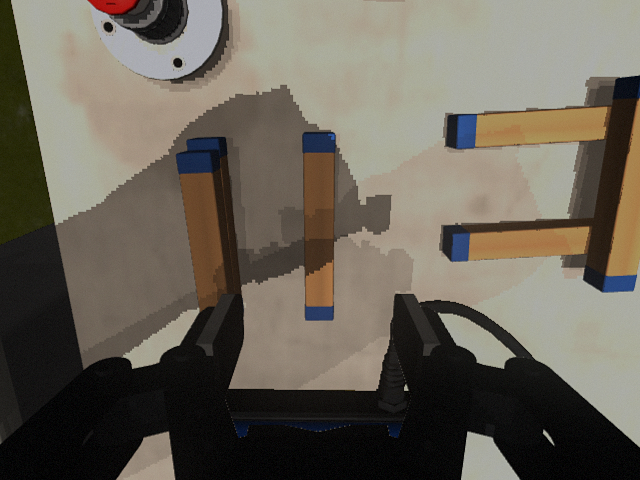

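The wrist view matches the predictions: slat_2's ends are at (319,142) and (319,313), and slat_3's end is at (197,161). I'll descend and grip slat_2.

>>> arm_command(
  motion=[
    [0,0,0.5,0,0,0,-0.4],
    [0,0,0.7,0,0,0,-0.4],
    [0,0,0.7,0,0,0,-0.4],
    [0,0,0.48,0,0,0,-0.4],
    [0,0,0,0,0,0,1],
    [0,0,0,0,0,0,1],
    [0,0,0,0,0,0,1],
    [0,0,0,0,0,0,1],
  ],
  newtons=40,
)

```text
time: 2.9
ee_pos: [0.4255, 0.2591, 0.0146]
orientation: [[-0.016, 1.0, 0.002], [1.0, 0.016, 0.001], [0.001, 0.002, -1.0]]
wrist_force: [-0.7, -0.5, 5.9]
finger_gap: 0.0187
grip_force: 41.6
```

>>> arm_command(
  motion=[
    [0,0,-0.4,0,0,0,1],
    [0,0,-0.6,0,0,0,1],
    [0,0,-0.6,0,0,0,1],
    [0.1,0.4,0,0,0,-0.1,1],
    [0.2,0.7,0,0,0,-0.2,1],
    [0.2,0.7,0,0,0,-0.1,1],
    [0.08,0.46,0,0,0,0,1],
    [0,0,0,0,0,0,1],
  ],
)

```text
time: 3.7
ee_pos: [0.5386, 0.293, 0.0929]
orientation: [[-0.071, 0.997, 0.001], [0.997, 0.071, 0.0], [0.0, 0.001, -1.0]]
wrist_force: [-1.6, -0.9, -1.1]
finger_gap: 0.0191
grip_force: 40.8
```

```bash
cat > wb.py <<'E'
from h import *
import sys
def blobs(f,mn=25):
    hsv=cv2.cvtColor(f['pixels'],cv2.COLOR_RGB2HSV);H,S,V=[hsv[...,i].astype(int) for i in range(3)]
    m=((H>105)&(H<125)&(S>130)&(V>35)).astype(np.uint8)
    N,L,st,c=cv2.connectedComponentsWithStats(m)
    return [(c[i].round(1),st[i]) for i in range(1,N) if mn<st[i,4]<3000]
E
python3 - <<'E'
from wb import *
np.set_printoptions(precision=4,suppress=True)
go((.5382,.2898,.035),4.1)
f=grab('wrist','w2.png')
for c,st in blobs(f): print(c,st,'@.02',plane(f,*c,.02)[:2],'@.04',plane(f,*c,.04)[:2])
E
```

```text
t 3.7 tcp [0.539 0.293 0.093] shift before turn [-0.064 -0.013  1.158] shift after turn [-0.064 -0.013  1.158] turn units -0.0031732389752363588 tilt z [ 0.001  0.    -1.   ] gap 0.01907456798261827 F [-1.558 -0.945 -1.085] grip 40.83000719547272 q6 1.9980187779109133
[472.8 161.8] [451 150  44  25 956] @.02 [0.616 0.35 ] @.04 [0.608 0.352]
[307.3 175.8] [ 268  152   81   61 2766] @.02 [0.529 0.337] @.04 [0.529 0.34 ]
[497.4 193.4] [487 176  21  36 589] @.02 [0.633 0.335] @.04 [0.623 0.338]
[480.1 317. ] [471 303  19  29 444] @.02 [0.638 0.259] @.04 [0.628 0.27 ]
[  9.6 410.7] [  0 403  22  15 283] @.02 [0.345 0.17 ] @.04 [0.363 0.189]
```

View pics/w2.png

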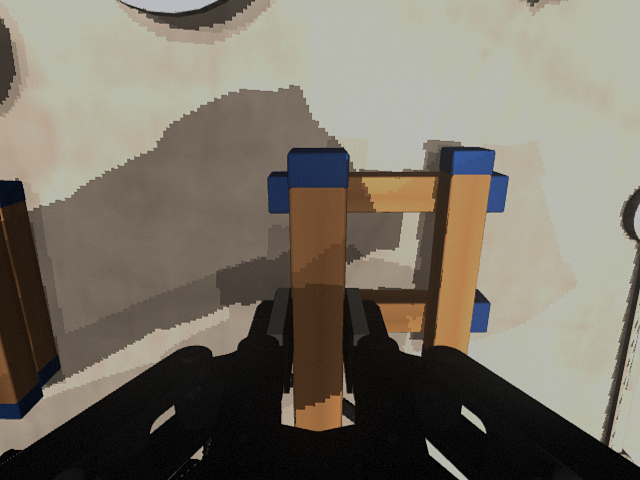

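The held slat hangs squarely, with its end at (319,168), over the free side of the crib. cross_1 is at (467,160). I'll lower and release.

>>> arm_command(
  motion=[
    [-0.06,0,0.4,0,0,0,1],
    [0,0,0.4,0,0,0,1],
    [0,0,0.25,0,0,0,1],
    [0,0,0.12,0,0,0,1],
    [0,0,0,0,0,0,0.2],
    [0,0,0,0,0,0,-0.2],
    [0,0,0,0,0,0,-0.2],
    [0,0,0,0,0,0,-0.2],
  ],
)

```text
time: 4.55
ee_pos: [0.5366, 0.2896, 0.0347]
orientation: [[-0.071, 0.997, 0.001], [0.997, 0.071, 0.0], [0.0, 0.001, -1.0]]
wrist_force: [-0.8, 0.3, -1.0]
finger_gap: 0.0512
grip_force: 0.0
```

>>> arm_command(
  motion=[
    [0,0,-0.5,0,0,0,-0.2],
    [0,0,-0.8,0,0,0,-0.2],
    [0,-0.5,-0.8,0,0,0,-0.2],
    [-0.2,-0.9,0,0,0,0,-0.2],
    [-0.2,-0.9,0,0,0,0,-0.3],
    [-0.2,-0.9,0,0,0,0,-0.4],
    [-0.2,-0.5,0,0,0,0,-0.4],
    [0,0,0,0,0,0,-0.4],
  ],
)

```text
time: 5.35
ee_pos: [0.3525, 0.2355, 0.14]
orientation: [[-0.072, 0.997, 0.001], [0.997, 0.072, 0.001], [0.0, 0.001, -1.0]]
wrist_force: [1.7, 0.1, 0.6]
finger_gap: 0.0597
grip_force: 0.0
```

Run:
```python
from wb import *
np.set_printoptions(precision=4,suppress=True)
go((.3547,.2477,.034),3.1)
f=grab('wrist','w3.png')
for c,st in blobs(f): print(c,st,'@.02',plane(f,*c,.02)[:2],'@.04',plane(f,*c,.04)[:2])
f=grab('top','t3.png')
for c,st in blobs(f,12): 
    if st[4]<60:print('top',c,st,'@.02',plane(f,*c,.02)[:2],'@.04',plane(f,*c,.04)[:2])
```

```text
t 5.35 tcp [0.353 0.235 0.14 ] shift before turn [0.24  0.059 2.121] shift after turn [0.241 0.055 2.121] turn units 0.13045233776298204 tilt z [ 0.001  0.001 -1.   ] gap 0.0596712150540314 F [1.654 0.067 0.641] grip 0.0 q6 2.087302577331527
[634.6  72.6] [628  61  12  22 210] @.02 [0.537 0.349] @.04 [0.522 0.346]
[585.2 110.4] [573  94  25  34 642] @.02 [0.513 0.325] @.04 [0.5   0.324]
[325.5 117.9] [ 308  102   35   32 1009] @.02 [0.351 0.309] @.04 [0.351 0.309]
[563. 226.] [553 212  21  29 469] @.02 [0.519 0.25 ] @.04 [0.505 0.255]
[602.1 267. ] [586 260  34  15 453] @.02 [0.554 0.223] @.04 [0.538 0.23 ]
[321.7 305.6] [308 299  29  14 395] @.02 [0.359 0.178] @.04 [0.358 0.189]
[484.5 460.2] [ 461  431   59   49 1854] @.02 [0.506 0.044] @.04 [0.494 0.065]
top [595.  337.4] [592 336   7   4  13] @.02 [ 0.33  -0.152] @.04 [ 0.332 -0.14 ]
```

>>> arm_command(
  motion=[
    [0.24,0.05,0.3,0,0,0.1,-0.4],
    [0,0,0.7,0,0,0,-0.4],
    [0,0,0.7,0,0,0,-0.4],
    [0,0,0.35,0,0,0,-0.4],
    [0,0,0,0,0,0,1],
    [0,0,0,0,0,0,1],
    [0,0,0,0,0,0,1],
    [0,0,0,0,0,0,1],
  ],
)

```text
time: 6.25
ee_pos: [0.3573, 0.2491, 0.0382]
orientation: [[-0.057, 0.998, 0.002], [0.998, 0.057, 0.001], [0.001, 0.002, -1.0]]
wrist_force: [0.8, -0.3, 3.4]
finger_gap: 0.0188
grip_force: 41.7
```

>>> arm_command(
  motion=[
    [0,0,-0.4,0,0,0,1],
    [0,0,-0.6,0,0,0,1],
    [0,0,-0.6,0,0,0,1],
    [0.28,0.88,0,0,0,0,1],
    [0.28,0.88,0,0,0,0,1],
    [0.28,0.88,0,0,0,0,1],
    [0.28,0.88,0,0,0,0,1],
    [0.26,0.89,0,0,0,-0.35,1],
  ],
)

```text
time: 7.05
ee_pos: [0.5745, 0.3308, 0.1174]
orientation: [[-0.107, 0.994, 0.001], [0.994, 0.107, 0.001], [0.001, 0.001, -1.0]]
wrist_force: [0.1, 0.2, 1.2]
finger_gap: 0.0187
grip_force: 41.2
```

>>> arm_command(
  motion=[
    [0,0,0,0,0,-1,1],
    [0,0,0,0,0,-1,1],
    [0,0,0,0,0,-1,1],
    [0,0,0,0,0,-1,1],
    [0,0,0,0,0,-1,1],
    [0,0,0,0,0,-1,1],
    [0,0,0,0,0,-1,1],
    [0,0,0,0,0,-1,1],
  ],
)

```text
time: 7.85
ee_pos: [0.5728, 0.3302, 0.1175]
orientation: [[-0.942, 0.335, 0.001], [0.335, 0.942, 0.0], [-0.001, 0.001, -1.0]]
wrist_force: [0.7, 0.4, -0.6]
finger_gap: 0.0189
grip_force: 41.1
```

>>> arm_command(
  motion=[
    [0,0,0,0,0,-1,1],
    [0,0,0,0,0,-1,1],
    [0,0,0,0,0,-1,1],
    [0,0,0,0,0,0,1],
  ],
)

```text
time: 8.25
ee_pos: [0.5728, 0.3302, 0.1174]
orientation: [[-0.997, -0.073, 0.001], [-0.073, 0.997, 0.0], [-0.001, 0.0, -1.0]]
wrist_force: [-0.0, -0.1, 0.4]
finger_gap: 0.0187
grip_force: 41.1
```

Run:
```python
from wb import *
np.set_printoptions(precision=4,suppress=True)
go((.5734,.3304,.0585),94.1)
f=grab('wrist','w4.png')
for c,st in blobs(f): print(c,st,'@.02',plane(f,*c,.02)[:2],'@.04',plane(f,*c,.04)[:2],'@.122',plane(f,*c,.122)[:2])
```

```text
t 8.25 tcp [0.573 0.33  0.117] shift before turn [-0.011  0.003  1.178] shift after turn [-0.011  0.003  1.178] turn units 0.014143572317451003 tilt z [ 0.001  0.    -1.   ] gap 0.0187185448156193 F [-0.044 -0.143  0.433] grip 41.13276958465576 q6 0.4493803085488896
[187.9 145.1] [171 135  35  21 682] @.02 [0.519 0.25 ] @.04 [0.517 0.257] @.122 [0.509 0.283]
[316.6 141.9] [300 135  34  16 497] @.02 [0.512 0.325] @.04 [0.51  0.325] @.122 [0.505 0.325]
[326.8 172.5] [ 288  153   77   47 2594] @.02 [0.529 0.332] @.04 [0.526 0.332] @.122 [0.514 0.329]
[139.1 180.5] [128 163  24  36 701] @.02 [0.542 0.22 ] @.04 [0.538 0.229] @.122 [0.522 0.266]
[155.1 307.2] [145 293  21  29 495] @.02 [0.627 0.226] @.04 [0.615 0.234] @.122 [0.569 0.269]
[206.  326.5] [192 323  29   8 232] @.02 [0.639 0.259] @.04 [0.626 0.265] @.122 [0.576 0.288]
```

View pics/w4.png

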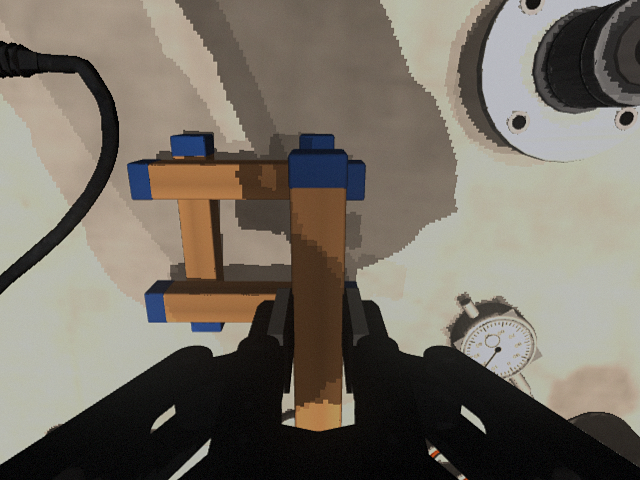

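The held slat is over the left side of the crib, with its end at (318,168). Below it the two cross slats end at (139,180) and (155,307). I'll lower and release.

>>> arm_command(
  motion=[
    [0,0,0.4,0,0,0,1],
    [0,0,0.4,0,0,0,1],
    [0,0,0.25,0,0,0,1],
    [0,0,0.12,0,0,0,1],
    [0,0,0,0,0,0,0.2],
    [0,0,0,0,0,0,-0.2],
    [0,0,0,0,0,0,-0.2],
    [0,0,-0.2,0,0,0,-0.2],
  ],
)

```text
time: 9.1
ee_pos: [0.572, 0.3297, 0.0675]
orientation: [[-0.997, -0.071, -0.002], [-0.071, 0.997, -0.001], [0.002, -0.001, -1.0]]
wrist_force: [-0.0, 0.1, -0.4]
finger_gap: 0.051
grip_force: 0.0
```

>>> arm_command(
  motion=[
    [0,0,-0.8,0,0,0,-0.2],
    [0,0,-0.8,0,0,0.35,-0.2],
    [0.6,-0.5,0,0,0,1,-0.2],
    [0,0,0,0,0,1,-0.2],
    [0,0,0,0,0,1,-0.2],
    [0,0,0,0,0,1,-0.2],
    [0,0,0,0,0,1,-0.2],
    [0,0,0,0,0,1,-0.2],
  ],
)

```text
time: 9.9
ee_pos: [0.5433, 0.3044, 0.1494]
orientation: [[-0.681, 0.732, 0.001], [0.732, 0.681, 0.0], [-0.0, 0.001, -1.0]]
wrist_force: [0.1, 0.1, -0.4]
finger_gap: 0.0513
grip_force: 0.0
```

>>> arm_command(
  motion=[
    [0,0,0,0,0,1,-0.4],
    [0,0,0,0,0,1,-0.4],
    [0,0,0,0,0,1,-0.4],
    [0,0,0,0,0,1,-0.4],
    [0,0,0,0,0,1,-0.4],
  ],
)

```text
time: 10.4
ee_pos: [0.5433, 0.3045, 0.1493]
orientation: [[-0.051, 0.999, 0.001], [0.999, 0.051, 0.0], [0.0, 0.001, -1.0]]
wrist_force: [0.7, 0.5, 0.4]
finger_gap: 0.0598
grip_force: 0.0
```

Run:
```python
from wb import *
np.set_printoptions(precision=4,suppress=True)
go((.355,.255,.12),3.1)
f=grab('top','t5.png')
hsv=cv2.cvtColor(f['pixels'],cv2.COLOR_RGB2HSV);H,S,V=[hsv[...,i].astype(int) for i in range(3)]
f2=grab('side','s5.png')
for f in (f,f2):
  for c,st in blobs(f,12): 
    if st[4]<60:print(c,st[2:],'@.02',plane(f,*c,.02)[:2],'@.04',plane(f,*c,.04)[:2],'@.06',plane(f,*c,.06)[:2])
  print()
```

```text
t 10.4 tcp [0.543 0.304 0.149] shift before turn [-0.795 -3.812  0.583] shift after turn [-0.784 -3.814  0.583] turn units -0.01954267316850178 tilt z [ 0.001  0.    -1.   ] gap 0.05984059326536147 F [0.675 0.492 0.448] grip 0.0 q6 2.0302319379258322
[376.8 330.4] [ 3  8 19] @.02 [0.351 0.315] @.04 [0.353 0.317] @.06 [0.355 0.32 ]
[635.2 340.5] [ 9  2 17] @.02 [ 0.322 -0.238] @.04 [ 0.325 -0.224] @.06 [ 0.327 -0.21 ]

[361.3 165. ] [ 8  7 30] @.02 [0.354 0.316] @.04 [0.363 0.326] @.06 [0.372 0.336]
[267.9 230.9] [ 7  5 19] @.02 [0.605 0.345] @.04 [0.61  0.355] @.06 [0.614 0.364]
```

>>> arm_command(
  motion=[
    [-0.16,-0.6,0,0,0,0,-0.4],
    [-0.16,-0.9,0,0,0,0,-0.4],
    [-0.16,-0.9,0,0,0,0,-0.4],
    [-0.16,-0.9,0.2,0,0,0,-0.4],
    [-0.15,-0.51,0.2,0,0,0,-0.4],
    [0,0,0,0,0,0,-0.4],
  ],
)

```text
time: 11.1
ee_pos: [0.3525, 0.253, 0.1281]
orientation: [[-0.063, 0.998, -0.001], [0.998, 0.063, -0.0], [-0.0, -0.001, -1.0]]
wrist_force: [1.1, 0.8, -0.3]
finger_gap: 0.0601
grip_force: 0.0
```

Run:
```python
from wb import *
np.set_printoptions(precision=4,suppress=True)
go((.355,.255,.015),3.1)
f=grab('wrist','w6.png')
for c,st in blobs(f): print(c,st,'@.02',plane(f,*c,.02)[:2],'@.04',plane(f,*c,.04)[:2],'@.06',plane(f,*c,.06)[:2])
```

```text
t 11.1 tcp [0.353 0.253 0.128] shift before turn [0.038 0.054 2.262] shift after turn [0.039 0.054 2.262] turn units 0.06258928545572573 tilt z [-0.001 -0.    -1.   ] gap 0.060120269542751265 F [ 1.135  0.805 -0.333] grip 0.0 q6 2.130330720569564
[637.8 103.6] [635  91   5  21  59] @.02 [0.536 0.346] @.04 [0.52  0.345] @.06 [0.505 0.344]
[590.6 137.2] [578 121  26  34 607] @.02 [0.513 0.326] @.04 [0.499 0.326] @.06 [0.486 0.326]
[635.2 144.3] [628 121  12  40 312] @.02 [0.541 0.323] @.04 [0.525 0.324] @.06 [0.509 0.324]
[323.3 140.8] [307 131  33  20 620] @.02 [0.351 0.313] @.04 [0.351 0.314] @.06 [0.35  0.316]
[568.2 253.7] [557 240  23  28 473] @.02 [0.519 0.251] @.04 [0.505 0.257] @.06 [0.49  0.263]
[609. 297.] [592 290  35  15 468] @.02 [0.555 0.221] @.04 [0.538 0.23 ] @.06 [0.521 0.239]
[320.5 314. ] [307 307  28  14 365] @.02 [0.357 0.195] @.04 [0.356 0.206] @.06 [0.355 0.217]
[312.3 425.6] [287 421  53  11 295] @.02 [0.357 0.098] @.04 [0.356 0.117] @.06 [0.355 0.136]
[394.  431.3] [388 427  13  11  96] @.02 [0.421 0.097] @.04 [0.415 0.116] @.06 [0.409 0.135]
[484.5 460.2] [ 461  432   59   48 1847] @.02 [0.497 0.073] @.04 [0.484 0.094] @.06 [0.472 0.115]
```

View pics/w6.png

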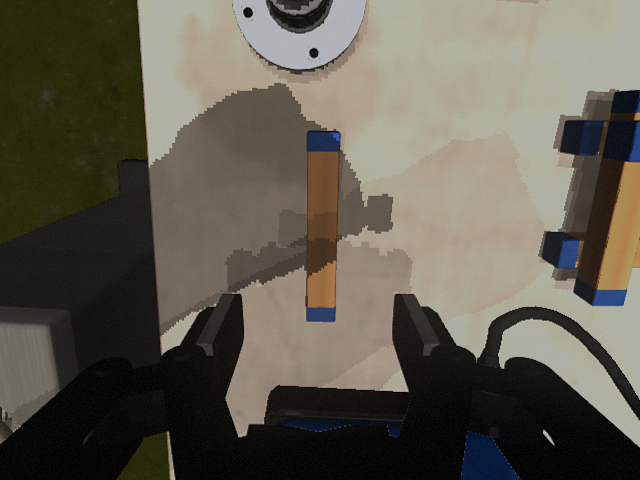

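slat_1 lies alone with its ends at (323,141) and (320,314), centred between the fingers. I'll grip it.

>>> arm_command(
  motion=[
    [0.02,0.03,0.5,0,0,0.06,-0.4],
    [0,0,0.7,0,0,0,-0.4],
    [0,0,0.7,0,0,0,-0.4],
    [0,0,0.34,0,0,0,-0.4],
    [0,0,0,0,0,0,1],
    [0,0,0,0,0,0,1],
    [0,0,0,0,0,0,1],
    [0,0,0,0,0,0,1],
  ],
)

```text
time: 11.95
ee_pos: [0.3579, 0.2559, 0.0181]
orientation: [[-0.049, 0.999, 0.003], [0.999, 0.049, 0.002], [0.002, 0.003, -1.0]]
wrist_force: [0.4, -0.5, 5.5]
finger_gap: 0.0187
grip_force: 41.3
```

>>> arm_command(
  motion=[
    [0,0,-0.4,0,0,0,1],
    [0,0,-0.8,0,0,0,1],
    [0,0,-0.8,0,0,0,1],
    [-0.05,0.88,0,0,0,0,1],
    [-0.05,0.88,0,0,0,0,1],
    [-0.05,0.88,0,0,0,0,1],
    [-0.05,0.88,0,0,0,0,1],
    [-0.04,0.89,0,0,0,-0.4,1],
  ],
)

```text
time: 12.75
ee_pos: [0.5795, 0.2538, 0.117]
orientation: [[-0.105, 0.994, 0.001], [0.994, 0.105, 0.001], [0.0, 0.001, -1.0]]
wrist_force: [0.7, 1.2, 0.2]
finger_gap: 0.0187
grip_force: 40.6
```

>>> arm_command(
  motion=[
    [0,0,0,0,0,-1,1],
    [0,0,0,0,0,-1,1],
    [0,0,0,0,0,-1,1],
    [0,0,0,0,0,-1,1],
    [0,0,0,0,0,-1,1],
    [0,0,0,0,0,-1,1],
    [0,0,0,0,0,-1,1],
    [0,0,0,0,0,-1,1],
  ],
)

```text
time: 13.55
ee_pos: [0.5777, 0.254, 0.117]
orientation: [[-0.942, 0.336, 0.001], [0.336, 0.942, 0.0], [-0.001, 0.001, -1.0]]
wrist_force: [-0.2, -0.1, -0.2]
finger_gap: 0.0188
grip_force: 40.6
```

>>> arm_command(
  motion=[
    [0,0,0,0,0,-1,1],
    [0,0,0,0,0,-1,1],
    [0,0,0,0,0,-1,1],
    [0,0,0,0,0,0,1],
  ],
)

```text
time: 13.95
ee_pos: [0.5777, 0.2541, 0.1169]
orientation: [[-0.997, -0.072, 0.001], [-0.072, 0.997, 0.0], [-0.001, 0.0, -1.0]]
wrist_force: [-0.7, -0.8, -0.9]
finger_gap: 0.0185
grip_force: 40.6
```

Run:
```python
from wb import *
np.set_printoptions(precision=4,suppress=True)
go((.5788,.2546,.0587),94.1)
f=grab('wrist','w7.png')
for c,st in blobs(f): print(c,st,'@.02',plane(f,*c,.02)[:2],'@.04',plane(f,*c,.04)[:2],'@.06',plane(f,*c,.06)[:2],'@.122',plane(f,*c,.122)[:2])
```

```text
t 13.95 tcp [0.578 0.254 0.117] shift before turn [-0.022  0.009  1.164] shift after turn [-0.022  0.009  1.164] turn units 0.006427647093964595 tilt z [ 0.001  0.    -1.   ] gap 0.018523316088410405 F [-0.69  -0.772 -0.92 ] grip 40.60113966464996 q6 0.34184830539775085
[317.6 142.8] [301 136  34  14 450] @.02 [0.517 0.25 ] @.04 [0.516 0.249] @.06 [0.514 0.249] @.122 [0.51  0.249]
[439.6 139.9] [431 136  28  11  96] @.02 [0.51 0.32] @.04 [0.509 0.314] @.06 [0.509 0.308] @.122 [0.506 0.288]
[481.3 162.6] [ 453  141   52   60 1380] @.02 [0.521 0.347] @.04 [0.52  0.338] @.06 [0.518 0.33 ] @.122 [0.512 0.303]
[309.6 172.2] [ 267  152   81   48 2500] @.02 [0.534 0.246] @.04 [0.532 0.246] @.06 [0.529 0.246] @.122 [0.519 0.247]
[477.9 309.2] [472 295  13  29 268] @.02 [0.617 0.364] @.04 [0.607 0.354] @.06 [0.597 0.344] @.122 [0.566 0.313]
```

View pics/w7.png

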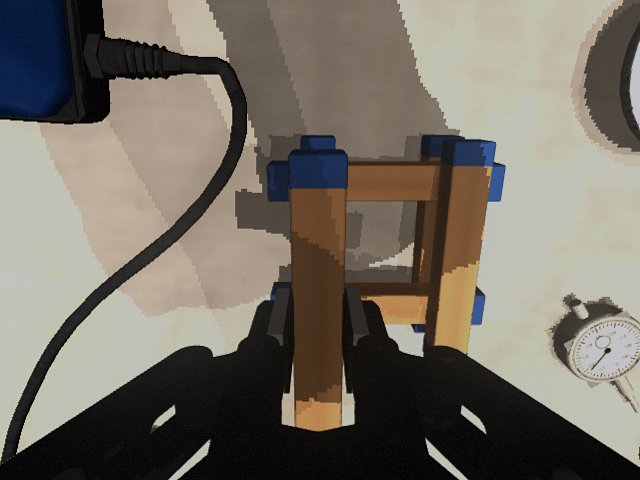

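The held slat, end at (318,168), is parallel to the placed one at (467,152), with the well open between them. I'll lower and release, then rise.

>>> arm_command(
  motion=[
    [-0.02,0,0.4,0,0,0,1],
    [0,0,0.4,0,0,0,1],
    [0,0,0.25,0,0,0,1],
    [0,0,0.11,0,0,0,1],
    [0,0,0,0,0,0,0.2],
    [0,0,0,0,0,0,-0.2],
    [0,0,0,0,0,0,-0.2],
    [0,0,-0.2,0,0,0,-0.2],
  ],
)

```text
time: 14.8
ee_pos: [0.5779, 0.2538, 0.0676]
orientation: [[-0.998, -0.07, -0.002], [-0.07, 0.998, -0.001], [0.002, -0.001, -1.0]]
wrist_force: [-1.1, -0.3, 0.5]
finger_gap: 0.0513
grip_force: 0.0
```

>>> arm_command(
  motion=[
    [0,0,-0.8,0,0,0,-0.2],
    [0,0,-0.8,0,0,0,-0.2],
    [0.5,0.4,-0.8,0,0,0,-0.5],
    [0.7,0.7,-0.4,0,0,0,-1],
    [0.7,0.7,-0.3,0,0,0,-1],
    [0.7,0.7,0,0,0,0,-1],
    [0.4,0.4,0,0,0,0,-1],
    [0,0,0,0,0,0,-1],
  ],
)

```text
time: 15.6
ee_pos: [0.4205, 0.3868, 0.2221]
orientation: [[-0.997, -0.074, 0.001], [-0.074, 0.997, 0.002], [-0.001, 0.001, -1.0]]
wrist_force: [0.1, -0.3, -0.7]
finger_gap: 0.0854
grip_force: 0.0
```

```bash
cat > red.py <<'E'
from wb import *
def red(f):
    hsv=cv2.cvtColor(f['pixels'],cv2.COLOR_RGB2HSV);H,S,V=[hsv[...,i].astype(int) for i in range(3)]
    N,L,st,c=cv2.connectedComponentsWithStats((((H<8)|(H>172))&(S>140)&(V>60)).astype(np.uint8))
    return [(c[i].round(1),st[i]) for i in range(1,N) if st[i,4]>80]
def crib(fs):
    for f in fs:
        for c,st in blobs(f,12):
            if st[4]<60 or st[4]>200:print(c,st[2:],'@.02',plane(f,*c,.02)[:2],'@.04',plane(f,*c,.04)[:2],'@.06',plane(f,*c,.06)[:2])
E
python3 - <<'E'
from red import *
np.set_printoptions(precision=4,suppress=True)
go((.456,.455,.17),90)
w=grab('wrist','w8.png');t=grab('top','t8.png');s=grab('side','s8.png')
for n,f in(('w',w),('t',t),('s',s)):
    for c,st in red(f): print(n,c,st,plane(f,*c,.11)[:2])
crib((t,s))
E
```

```text
t 15.6 tcp [0.42  0.387 0.222] shift before turn [-0.808  1.307  1.044] shift after turn [-0.71   1.363  1.044] turn units 0.52823056801296 tilt z [ 0.001  0.002 -1.   ] gap 0.0854269296472699 F [ 0.14  -0.343 -0.715] grip 0.0 q6 0.6696435602505204
w [328.9  97.3] [ 310   77   39   42 1258] [0.334 0.387]
w [410.5 293.3] [ 385  270   52   48 1963] [0.459 0.455]
t [308.3 278.5] [301 271  17  17 177] [0.462 0.458]
s [392.5 171. ] [387 166  12  11 107] [0.351 0.405]
s [360.9 218.9] [352 211  19  17 259] [0.464 0.46 ]
s [467.2 341.4] [460 335  16  15 126] [0.447 0.751]
[628.9 322.7] [ 29  23 405] @.02 [ 0.36  -0.228] @.04 [ 0.362 -0.214] @.06 [ 0.363 -0.201]
[278.7 168.6] [ 6  7 18] @.02 [0.509 0.229] @.04 [0.515 0.24 ] @.06 [0.521 0.252]
[300.9 194.2] [ 5  5 13] @.02 [0.503 0.308] @.04 [0.509 0.318] @.06 [0.515 0.328]
[230.3 198.5] [ 6  6 21] @.02 [0.633 0.238] @.04 [0.636 0.249] @.06 [0.64  0.261]
[299.6 210.7] [ 6  5 14] @.02 [0.526 0.34 ] @.04 [0.532 0.35 ] @.06 [0.538 0.359]
[251.8 225.5] [ 7  6 23] @.02 [0.627 0.317] @.04 [0.631 0.327] @.06 [0.634 0.337]
[267.7 231. ] [ 8  7 26] @.02 [0.606 0.345] @.04 [0.61  0.355] @.06 [0.614 0.364]
```

View pics/w8.png

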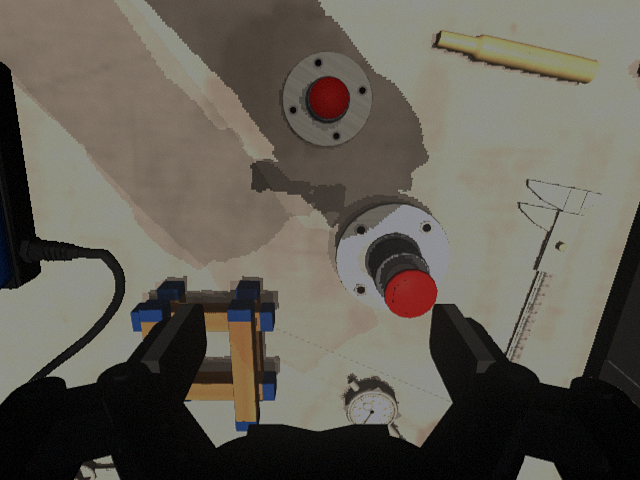

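The view shows the completed crib at (205,350), the small look-alike at (328,98), and the target unit with its head at (410,293). I'll move over the unit and re-measure its head and flange.

>>> arm_command(
  motion=[
    [-0.3,0.4,0,0,0,0,-1],
    [-0.3,0.5,0.3,0,0,0,-1],
    [-0.29,0.42,0.3,0,0,0,-1],
    [0,0,0.2,0,0,0,-1],
    [0,0,0,0,0,0,-1],
  ],
)

```text
time: 16.25
ee_pos: [0.4631, 0.4522, 0.1783]
orientation: [[-0.998, -0.069, -0.003], [-0.069, 0.998, -0.003], [0.003, -0.003, -1.0]]
wrist_force: [-0.1, -0.4, -0.8]
finger_gap: 0.0854
grip_force: 0.0
```

Run:
```python
from red import *
np.set_printoptions(precision=4,suppress=True)
w=grab('wrist','w9.png')
w8=cv2.imread('pics/w8.png')
for c,st in red(w): print('w',c,st,plane(w,*c,.112)[:2],plane(w,*c,.106)[:2])
t=dict(np.load('pics/top0.npz'));s=dict(np.load('pics/side0.npz'))
big=[c for c,st in red(w) if st[4]>1500]
print('tri w,t,s',tri((w,t,s),(big[0],(308.6,278.8),(360.9,218.9))),'tri w,s',tri((w,s),(big[0],(360.9,218.9))),'t,s',tri((t,s),((308.6,278.8),(360.9,218.9))))
hsv=cv2.cvtColor(w['pixels'],cv2.COLOR_RGB2HSV)
go((.46,.456,.053),94.1)
for P in((.46,.456,.112),(.46,.456,.038)): print(proj(w,P))
```

```text
w [217.   12.5] [ 192    0   50   31 1199] [0.3448 0.3972] [0.3436 0.3957]
w [327.6 243. ] [ 294  222   65   46 1945] [0.453  0.4567] [0.455 0.457]
tri w,t,s [0.4598 0.4569 0.0982] tri w,s [0.4588 0.4561 0.0973] t,s [0.4617 0.4576 0.1039]
t 16.3 tcp [0.463 0.452 0.18 ] shift before turn [0.052 0.084 2.538] shift after turn [0.052 0.084 2.538] turn units -0.020552506736024156 tilt z [-0.001 -0.002 -1.   ] gap 0.08525395974142491 F [-0.53  -0.383 -0.014] grip 0.0 q6 0.7049266440448515
(np.float64(325.40678574217804), np.float64(254.93283862519758))
(np.float64(323.50536521679), np.float64(219.9592573317712))
```

View pics/w9.png

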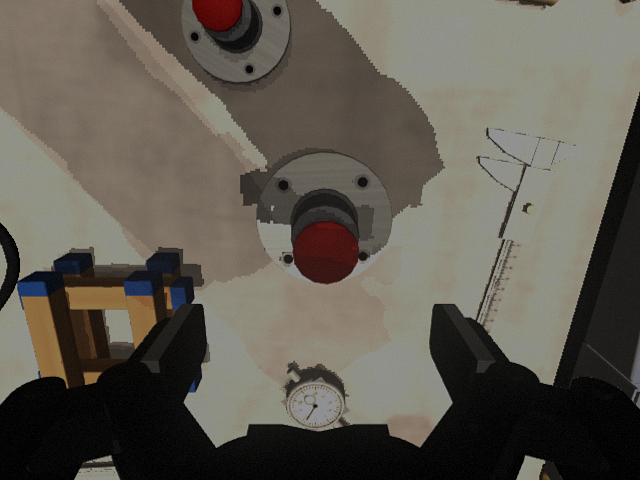

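The head at (326,252) and flange centre at (324,220) agree with (0.460, 0.456). The dial gauge at (316,402) and caliper at (500,210) are clear of the fingers. I'll descend and grip the barrel.

>>> arm_command(
  motion=[
    [0.05,0.09,0.3,0,0,0,-1],
    [0,0,0.6,0,0,0,-1],
    [0,0,0.6,0,0,0,-1],
    [0,0,0.6,0,0,0,-1],
    [0,0,0.3,0,0,0,-1],
    [0,0,0.1,0,0,0,-1],
    [0,0,0,0,0,0,-1],
  ],
)

```text
time: 17.0
ee_pos: [0.4599, 0.4577, 0.056]
orientation: [[-0.998, -0.07, 0.0], [-0.07, 0.998, 0.0], [-0.0, 0.0, -1.0]]
wrist_force: [-0.1, 0.1, -0.2]
finger_gap: 0.0855
grip_force: 0.0
```

>>> arm_command(
  motion=[
    [0,0,0,0,0,0,-0.3],
    [0,0,0,0,0,0,0],
    [0,0,0,0,0,0,0.4],
    [0,0,0,0,0,0,1],
    [0,0,0,0,0,0,1],
    [0,0,0,0,0,0,1],
    [0,0,0,0,0,0,1],
  ],
  newtons=50,
)

```text
time: 17.7
ee_pos: [0.4604, 0.4579, 0.0569]
orientation: [[-0.998, -0.07, 0.001], [-0.07, 0.998, 0.001], [-0.001, 0.001, -1.0]]
wrist_force: [0.1, -2.7, 5.9]
finger_gap: 0.0426
grip_force: 50.1
```

>>> arm_command(
  motion=[
    [0,0,-0.2,0,0,0,1],
    [0,0,-0.4,0,0,0,1],
    [0,0,-0.5,0,0,0,1],
    [0,0,-0.5,0,0,0,1],
    [0,0,-0.2,0,0,0,1],
    [-0.2,-0.3,0,0,0,0,1],
    [-0.3,-0.5,0,0,0,0,1],
    [-0.35,-0.6,0,0,0,0,1],
  ],
)

```text
time: 18.5
ee_pos: [0.5071, 0.3901, 0.1439]
orientation: [[-0.997, -0.072, -0.002], [-0.072, 0.997, -0.001], [0.002, -0.001, -1.0]]
wrist_force: [0.7, 0.5, -5.1]
finger_gap: 0.0426
grip_force: 52.1
```

>>> arm_command(
  motion=[
    [-0.35,-0.6,0,0,0,0,1],
    [-0.35,-0.6,0,0,0,0,1],
    [-0.3,-0.5,0,0,0,0,1],
    [-0.22,-0.37,0,0,0,0,1],
    [0,0,0,0,0,0,1],
    [0,0,0,0,0,0,1],
  ],
)

```text
time: 19.1
ee_pos: [0.5752, 0.291, 0.1441]
orientation: [[-0.998, -0.069, -0.002], [-0.069, 0.998, -0.001], [0.002, -0.001, -1.0]]
wrist_force: [-0.1, -0.4, -6.3]
finger_gap: 0.0427
grip_force: 52.0
```

Run:
```python
from red import *
np.set_printoptions(precision=4,suppress=True)
go((.5755,.292,.087),94.1)
f=grab('wrist','w10.png');t=grab('top','t10.png');s=grab('side','s10.png')
for n,f in(('w',f),('t',t),('s',s)):
    for c,st in red(f): print(n,c,st,plane(f,*c,.19)[:2])
crib((s,))
g=cv2.cvtColor(s['pixels'],cv2.COLOR_RGB2HSV)
```

```text
t 19.1 tcp [0.575 0.291 0.144] shift before turn [-0.01   0.02   1.143] shift after turn [-0.01   0.02   1.143] turn units -0.020553372322682506 tilt z [-0.002 -0.001 -1.   ] gap 0.04270914735137586 F [-0.144 -0.367 -6.253] grip 51.987186670303345 q6 0.39958364625266807
w [320.1 396.1] [ 251  358  137   73 7542] [0.572 0.291]
t [343.6 342.5] [338 337  12  12  91] [0.345 0.395]
s [392.5 171.1] [387 166  12  11 108] [0.391 0.442]
s [467.2 341.4] [460 335  16  15 126] [0.479 0.759]
[192.9  30.3] [ 39  57 955] @.02 [ 0.478 -0.227] @.04 [ 0.485 -0.207] @.06 [ 0.491 -0.187]
[298.4  88.1] [  40   57 1254] @.02 [0.356 0.064] @.04 [0.365 0.079] @.06 [0.374 0.094]
[230.2 198.6] [ 6  6 18] @.02 [0.633 0.238] @.04 [0.637 0.25 ] @.06 [0.64  0.261]
[251.8 225.4] [ 7  7 25] @.02 [0.627 0.317] @.04 [0.63  0.327] @.06 [0.634 0.337]
[267.6 231. ] [ 8  7 25] @.02 [0.606 0.345] @.04 [0.61  0.355] @.06 [0.615 0.364]
```

>>> arm_command(
  motion=[
    [-0.01,0.02,0.2,0,0,0,1],
    [0,0,0.3,0,0,0,1],
    [0,0,0.25,0,0,0,1],
    [0,0,0.2,0,0,0,1],
    [0,0,0.1,0,0,0,1],
    [0,0,0.06,0,0,0,1],
    [0,0,0.02,0,0,0,1],
    [0,0,0,0,0,0,1],
  ],
)

```text
time: 20.05
ee_pos: [0.5759, 0.2931, 0.0894]
orientation: [[-0.998, -0.07, 0.0], [-0.07, 0.998, 0.0], [-0.001, 0.0, -1.0]]
wrist_force: [0.2, 0.1, -5.6]
finger_gap: 0.0428
grip_force: 52.1
```

>>> arm_command(
  motion=[
    [0,0,0.02,0,0,0,1],
    [0,0,0.02,0,0,0,1],
    [0,0,0.02,0,0,0,1],
    [0,0,0,0,0,0,1],
  ],
)

```text
time: 20.45
ee_pos: [0.5761, 0.2933, 0.0874]
orientation: [[-0.998, -0.07, 0.002], [-0.07, 0.998, 0.001], [-0.002, 0.001, -1.0]]
wrist_force: [-1.7, -0.3, 4.3]
finger_gap: 0.0428
grip_force: 52.5
```

>>> arm_command(
  motion=[
    [0,0,-0.01,0,0,0,0.3],
    [0,0,0,0,0,0,0],
    [0,0,0,0,0,0,-0.6],
    [0,0,0,0,0,0,-1],
    [0,0,0,0,0,0,-1],
    [0,0,0,0,0,0,-1],
  ],
)

```text
time: 21.05
ee_pos: [0.5757, 0.293, 0.0863]
orientation: [[-0.998, -0.07, -0.0], [-0.07, 0.998, -0.0], [0.0, -0.0, -1.0]]
wrist_force: [-0.0, 0.5, 0.3]
finger_gap: 0.0854
grip_force: 0.0
```

>>> arm_command(
  motion=[
    [0,0,-0.2,0,0,0,-1],
    [0,0,-0.4,0,0,0,-1],
    [0,0,-0.6,0,0,0,-1],
    [0,0,-0.6,0,0,0,-1],
    [0,0,-0.4,0,0,0,-1],
    [0,0,0,0,0,0,-1],
  ],
)

```text
time: 21.65
ee_pos: [0.5767, 0.2935, 0.201]
orientation: [[-0.998, -0.07, 0.005], [-0.07, 0.998, 0.003], [-0.005, 0.002, -1.0]]
wrist_force: [-0.6, -0.1, 1.0]
finger_gap: 0.0855
grip_force: 0.0
```

Run:
```python
from red import *
np.set_printoptions(precision=4,suppress=True)
go((.5761,.2933,.16),94.1)
w=grab('wrist','w11.png');t=grab('top','t11.png');s=grab('side','s11.png')
for n,f in(('w',w),('t',t),('s',s)):
    for c,st in red(f): print(n,c,st,'@.142',plane(f,*c,.142)[:2],'@.136',plane(f,*c,.136)[:2])
crib((s,))
print('pred',proj(w,(.5761,.2933,.142)),proj(s,(.5761,.2933,.136)))
```

```text
t 21.65 tcp [0.577 0.294 0.201] shift before turn [ 0.017 -0.006  0.82 ] shift after turn [ 0.017 -0.006  0.82 ] turn units -0.010797008463969249 tilt z [ 0.005  0.003 -1.   ] gap 0.08548451457153375 F [-0.647 -0.074  0.986] grip 0.0 q6 0.4007516155220327
w [313.3 242. ] [304 233  23  21 143] @.142 [0.565 0.29 ] @.136 [0.567 0.29 ]
w [341.2 246.3] [332 232  18  30 205] @.142 [0.566 0.305] @.136 [0.568 0.306]
t [343.6 342.6] [338 337  12  12  93] @.142 [0.34  0.392] @.136 [0.339 0.392]
s [392.5 171.1] [387 166  12  11 108] @.142 [0.367 0.42 ] @.136 [0.364 0.417]
s [467.2 341.4] [460 335  16  15 125] @.142 [0.46  0.754] @.136 [0.457 0.753]
[190.4  22.8] [ 34  63 921] @.02 [ 0.472 -0.253] @.04 [ 0.478 -0.232] @.06 [ 0.485 -0.212]
[295.1  83.6] [  42   65 1678] @.02 [0.356 0.049] @.04 [0.365 0.064] @.06 [0.373 0.079]
[220.6  83.1] [12 14 32] @.02 [ 0.501 -0.045] @.04 [ 0.507 -0.028] @.06 [ 0.513 -0.011]
[252.  225.8] [ 7  7 23] @.02 [0.627 0.318] @.04 [0.631 0.328] @.06 [0.634 0.338]
[267.7 231. ] [ 8  7 26] @.02 [0.606 0.345] @.04 [0.61  0.355] @.06 [0.614 0.364]
pred (np.float64(317.2707775025118), np.float64(262.7114774753715)) (np.float64(263.5706257761958), np.float64(175.00127485459512))
```

Run:
```python
from red import *
np.set_printoptions(precision=4,suppress=True)
def big(img):
    hsv=cv2.cvtColor(img,cv2.COLOR_BGR2HSV);H,S,V=[hsv[...,i].astype(int) for i in range(3)]
    m=(((H<10)|(H>170))&(S>110)&(V>25)).astype(np.uint8);m=cv2.morphologyEx(m,cv2.MORPH_CLOSE,np.ones((5,5)))
    N,L,st,c=cv2.connectedComponentsWithStats(m);return [(c[i].round(1),st[i]) for i in range(1,N) if st[i,4]>300]
print('w9 (before)',big(cv2.imread('pics/w9.png')));print('w11',big(cv2.imread('pics/w11.png')))
```

```text
w9 (before) [(array([217.5,  13.2]), array([ 192,    0,   51,   32, 1297], dtype=int32)), (array([325.5, 251.5]), array([ 293,  221,   66,   63, 3224], dtype=int32))]
w11 [(array([316.3, 257.6]), array([ 282,  226,   69,   65, 3413], dtype=int32))]
```

The head is where expected, centred at (316,258) with a 69 px width, which puts its top at 0.142 m. I'll close the fingers and press.

>>> arm_command(
  motion=[
    [0.02,0,0,0,0,0,1],
    [0,0,0.2,0,0,0,1],
    [0,0,0.3,0,0,0,1],
    [0,0,0.2,0,0,0,1],
    [0,0,0.1,0,0,0,1],
    [0,0,0.1,0,0,0,1],
    [0,0,0,0,0,0,1],
  ],
)

```text
time: 22.5
ee_pos: [0.5745, 0.2929, 0.151]
orientation: [[-0.998, -0.07, -0.001], [-0.07, 0.998, -0.0], [0.001, -0.0, -1.0]]
wrist_force: [0.3, 0.7, 1.0]
finger_gap: 0.0002
grip_force: 0.0
```

>>> arm_command(
  motion=[
    [0,0,0.1,0,0,0,1],
    [0,0,0.1,0,0,0,1],
    [0,0,0.1,0,0,0,1],
    [0,0,0.06,0,0,0,1],
    [0,0,0,0,0,0,1],
  ],
)

```text
time: 23.0
ee_pos: [0.575, 0.2931, 0.1336]
orientation: [[-0.998, -0.07, 0.001], [-0.07, 0.998, 0.0], [-0.001, 0.0, -1.0]]
wrist_force: [-0.4, -0.0, 6.1]
finger_gap: 0.0
grip_force: 3.1
```

>>> arm_command(
  motion=[
    [0,0,0.03,0,0,0,1],
    [0,0,0.03,0,0,0,1],
    [0,0,0.02,0,0,0,1],
    [0,0,0,0,0,0,1],
    [0,0,0,0,0,0,1],
  ],
)

```text
time: 23.5
ee_pos: [0.5751, 0.2932, 0.1319]
orientation: [[-0.998, -0.07, 0.003], [-0.07, 0.998, 0.001], [-0.003, 0.001, -1.0]]
wrist_force: [-4.4, -1.9, 15.8]
finger_gap: -0.0001
grip_force: 8.1
```

The force jumped to 15.8 N at 0.132 m, so the head is on its stop. I'll retract straight up, then check.

>>> arm_command(
  motion=[
    [0,0,-0.1,0,0,0,1],
    [0,0,-0.15,0,0,0,1],
    [0,0,-0.15,0,0,0,1],
    [0,0,-0.3,0,0,0,1],
    [0,0,-0.6,0,0,0,1],
    [0,0,-0.8,0,0,0,1],
    [0.6,0,-0.4,0,0,0,1],
    [0.8,0,0,0,0,0,1],
  ],
)

```text
time: 24.3
ee_pos: [0.5058, 0.2884, 0.2567]
orientation: [[-0.998, -0.069, 0.003], [-0.069, 0.998, 0.002], [-0.003, 0.001, -1.0]]
wrist_force: [-0.5, 0.1, 1.0]
finger_gap: 0.0003
grip_force: 0.0
```

>>> arm_command(
  motion=[
    [0.8,0,0,0,0,0,1],
    [0.8,0,0,0,0,0,1],
    [0.6,0,0,0,0,0,1],
    [0,0,0,0,0,0,1],
  ],
)

```text
time: 24.7
ee_pos: [0.3924, 0.2801, 0.2555]
orientation: [[-0.997, -0.072, 0.0], [-0.072, 0.997, 0.001], [-0.0, 0.001, -1.0]]
wrist_force: [0.7, 0.2, 0.7]
finger_gap: -0.0002
grip_force: 0.0
```

Run:
```python
from red import *
np.set_printoptions(precision=4,suppress=True)
go((.4,.29,.25),94.1)
t=grab('top','t12.png');s=grab('side','s12.png')
r={}
for n,f in(('t',t),('s',s)):
    for c,st in red(f):
        print(n,c,st,'@.136',plane(f,*c,.136)[:2])
    print('pred',proj(f,(.5757,.2932,.136)))
crib((t,s))
```

```text
t 24.7 tcp [0.392 0.28  0.255] shift before turn [-0.165  0.187  0.109] shift after turn [-0.165  0.187  0.109] turn units 0.001213522412671253 tilt z [ 0.     0.001 -1.   ] gap -0.00023257774088410377 F [0.735 0.207 0.717] grip 0.0 q6 0.5480016756870025
t [391.2 218.5] [383 210  17  18 205] @.136 [0.576 0.294]
t [343.6 342.5] [338 337  12  12 102] @.136 [0.339 0.392]
pred (np.float64(391.72442165278517), np.float64(218.41902912052288))
s [392.4 171. ] [387 166  12  11 110] @.136 [0.364 0.417]
s [263.2 176. ] [254 168  19  17 251] @.136 [0.578 0.295]
s [467.2 341.4] [460 335  16  15 127] @.136 [0.457 0.753]
pred (np.float64(263.72555071321835), np.float64(174.8679746824733))
[617.3 261.5] [ 67  28 936] @.02 [ 0.492 -0.215] @.04 [ 0.491 -0.202] @.06 [ 0.49  -0.189]
[278.7 168.7] [ 6  6 15] @.02 [0.509 0.229] @.04 [0.515 0.241] @.06 [0.521 0.252]
[301.1 194.3] [ 5  6 15] @.02 [0.503 0.308] @.04 [0.509 0.319] @.06 [0.515 0.329]
[230.1 198.4] [ 7  6 22] @.02 [0.633 0.238] @.04 [0.637 0.249] @.06 [0.64  0.261]
[299.2 211. ] [ 7  5 20] @.02 [0.527 0.34 ] @.04 [0.533 0.35 ] @.06 [0.539 0.359]
[251.9 225.4] [ 7  7 26] @.02 [0.626 0.317] @.04 [0.63  0.327] @.06 [0.634 0.337]
[267.5 231.1] [ 8  7 28] @.02 [0.606 0.345] @.04 [0.611 0.355] @.06 [0.615 0.364]
```

```bash
python3 -c "
from rig import manip
print(manip.finish_job())"
```

```text
the job is handed in; nothing more can be done
None
```

The crib is finished with the unit standing in its well; I pressed the head to its stop (15.8 N), the last camera check showed it back up with the crib unmoved, and I handed the job in at about 25 s; no verdict was returned.

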